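# Check a stoneware screw lid on the thread gauge and sort it

### The arm

A 6-joint arm with a two-finger parallel gripper is mounted at the origin on the work surface. World frame = base frame: x ahead of the robot, y to its left, z up, the work surface at z = 0. Lengths are in m, angles in rad, forces in N, time in s.
With the tool pointing down it reaches from about 0.3 to 0.75 m from the base axis. Payload 8.5 kg.
Tool frame: the origin (TCP) lies at the very end of the fingers, on their centre line; the grasp point (between the pads) lies behind it (robot.grip_point_offset is the z of the grasp point in the tool frame, in m); z points along the fingers, y is the line along which they close (so a half turn about z gives the same grasp; the last joint's range is limited). The gripper opens to 88 mm and grips with 3 to 60 N. Pads are 18 mm wide; open, the fingers measure 123 mm over their backs; the gripper's body (75 mm by 187 mm) begins 45 mm behind the grasp point.
Start: joints at [1.026, 0.381, 1.297, -0, 1.464, -0.215], TCP at [0.178, 0.52, 0.239] pointing down, gripper open.
Joint ranges: [-3.11, 3.11], [-0.89, 2.33], [0.22, 2.48], [-1.42, 4.56], [0.17, 2.85], [-2.88, 2.88]. Speed limits (rad/s): [2.39, 2.39, 3.14, 3.14, 3.14, 3.14].

### API

Orientations are given as a 3x3 rotation matrix whose columns are the frame's x, y, z axes.
In Python, from rig import readout, eyes, ticket, robot gives the robot as it stands.
- The arm moves only by the shell command python3 -m inch 'ROWS' [OPENING] [FORCE]. ROWS is JSON, a list of rows, each an object with "travel": the shift along the tool's x, y, z in cm, a list of three; "roll": the turn about the tool's z in degrees. A call has 1 to 10 rows; each row is the pose to reach, as a shift and turn from the pose commanded when the call began, along the tool's axes at that moment; what a row does not reach only later rows make up. A row lasts 1/10 s, in which the tool goes at most 50 mm and 8.59 degrees, less where a joint would pass 70% of its speed; a pose out of reach is approached as far as the arm can. A call with a gripper value outside its range is refused whole. OPENING is the finger opening in cm, from 0 to 8.81, set as the call begins (- or left out, the last holds). The fingers move at their own pace and stop on an object; FORCE is the grip in N (left out, the last holds). Time passes only in rows, so rows that repeat a pose let the fingers close. It gives the time, the measured TCP pose, the force, the opening and the grip force at its end, in the units of the state.
- readout.sense(): the state, without advancing time (a new reading comes with each control period).
- eyes.grab_frame(name): name is "side" or "top"; returns the picture (480x640x3 uint8, red, green, blue); there is no depth.
- eyes.calibration(name): a dict with "intrinsics" (3x3 intrinsics, pixels), "pose" (4x4, takes a point from camera to world coordinates). Camera axes: x right, y up, looking along -z (the intrinsics and any distortion apply to the point x, -y, -z); pixel columns grow to the right and rows downward; lengths in m; the calibration is good to about 2 mm. A picture is of the moment at which its call begins. calibration takes no time and is no camera call.
- ticket.sign_off(): hands the job in; it is judged then, once.
The state is a dict: "time_s": time; "joint_pos": joint angles; "joint_velocities": joint speeds; "tau": joint torques, N m; "ee_pos": TCP position; "orientation": TCP orientation; "wrist_force": force on the tool from outside, world axes, zero at the start; "torque": the same for the moment, N m; "gripper_width": finger opening in m; "grip_force": force on a finger pad.
Only numpy, scipy, OpenCV 4.12 (cv2) and the standard library are available. Lean on these libraries where they do the work, as an engineer would, in place of code of your own. Each camera call takes 0.05 s, during which the arm holds its last target. There are 200 camera calls.

### The job

Check the lid that stands on the round cork mat: screw it onto the thread gauge, gently and without forcing it, as far as it will go, then unscrew it and stand it upright in the green tray if it turned fully home (rim down on the gauge's shoulder), or in the red tray if it stopped short. Set it down softly, and leave the lid on the plywood bat, the lids already sorted and everything else as they are.

Things in the scene. Friction and masses are not known exactly. Their poses are not given: they have to be found in the camera images.
- lid_1: Lid to be checked or waiting, blue-green glazed stoneware, 90 to 140 g. Skirt 56 mm across, 26 mm high, bore 47 mm. On top a bar grip 12 mm thick, 40 mm long, 22 mm high, along the lid's x; a white dot beside it marks +x. Origin: centre of the lower rim, z up. Inside, three lugs 3.2 mm thick, centred 4.5 mm above the rim, at 0, 120, 240 degrees from +x. The lid standing on the cork mat is the one to check.
- lid_2: Same as lid_1 in shape, size and look; which of the two stands on the cork mat and which waits on the plywood bat varies. A lid may be sound, or have a bead of set glaze inside its top, not seen from outside, that stops it 3.7 mm short of home.
- gauge: Thread gauge, fixed: steel foot 100 mm across, aluminium shoulder 64 mm across (upper face 36 mm above the table), steel neck 35 mm across and 17.5 mm high over the shoulder, with a right-hand three-start thread: ridges 43.6 mm across, 3 mm thick, lead 24 mm a turn. Screw on clockwise seen from above. Origin: centre of the underside, z up. More than 60 N of clamping between lid and gauge harms them.
- thread_start (a point): Upper end of one of the three ridges, on the gauge's +x side, 14.9 mm above the shoulder; the others are at 120 and 240 degrees from it. A red mark on the shoulder shows each. Each ridge runs 150 degrees clockwise and down from its mark. A lid set down with its lugs about 20 degrees anticlockwise of the marks rests with its rim about 7 mm above the shoulder; elsewhere it rests up to 13 mm above.
- shoulder (a point): Centre of the shoulder's upper face; axes as the gauge's. A lid is fully home when its rim lies on this face: a sound lid about 110 degrees after its lugs pass the marks, clockwise. A beaded lid stops dead about 55 degrees after the marks, rim 3.7 mm above. Turning takes under 0.08 N m until the lid stops; 0.13 N m (or 2 N sideways, if held off centre) shows that it has; 0.3 N m is forcing it.
- cork_mat: Round cork mat, 100 mm across, 6 mm thick, fixed, under the lid to check. Origin: centre of its underside.
- ware_bat: Square plywood bat, 110 mm, 6 mm thick, fixed, under the lid that waits. Origin: centre of its underside.
- green_tray: The green plastic tray, fixed to the table, for lids that turn fully home: 120 mm (its x) by 170 mm (its y) outside, walls 24 mm high and 4 mm thick, floor 4 mm thick. Origin: centre of its underside. An earlier lid stands in its +y half; the -y half is free.
- red_tray: The red plastic tray, fixed to the table, for lids that stop short: 120 mm (its x) by 170 mm (its y) outside, walls 24 mm high and 4 mm thick, floor 4 mm thick. Origin: centre of its underside. An earlier lid stands in its +y half; the -y half is free.
- lid_passed: A lid of the same shape and size, checked earlier, standing in the green tray. Origin: centre of its lower rim. Not to be moved.
- lid_failed: A lid of the same shape and size, checked earlier, standing in the red tray. Origin: centre of its lower rim. Not to be moved.
- wine_bottle: Green glass bottle, 74 mm across, 290 mm tall. Origin: its underside. Not part of the job.
- clay_cup: Terracotta cup, 68 mm across, 90 mm tall. Origin: its underside. Not part of the job.
- white_pot: White ceramic pot, 84 mm across, 85 mm tall. Origin: its underside. Not part of the job.
- glaze_pot: Blue glaze pot, 54 mm across, 52 mm tall. Origin: its underside. Not part of the job.
- glaze_pot2: Orange glaze pot, 54 mm across, 52 mm tall. Origin: its underside. Not part of the job.
- brush: Brush, 190 mm long, lying. Origin: its underside. Not part of the job.
- rib: Wooden potter's rib, 55 by 100 by 6 mm, lying. Origin: its underside. Not part of the job.
There are look-alikes about, which are no part of the job. Leave any pink or purple look-alike of the lid_1 alone. There is more than one size of the green_tray; the one meant has the size given above.

How it is judged:
By the outcome, as a careful person would: the job done as asked, in the order asked, and still so for the second after the job is handed in, with the robot touching nothing.
It also fails if it takes over 61 s, if anything falls off the work surface, if the arm or the gripper's body presses on something with over 40 N, if the wrist force passes 120 N, or if a joint passes its speed limit or range.

## Working session

There is one attempt and no reset: what is moved stays moved. The work goes in short steps, Python scripts to look and compute and a shell command to move; the robot and the scene stay as the last step left them, time stands still between calls to the robot, and variables do not carry over. Pictures are saved under pics/ and viewed, at most 10 in all, crops included, and the job is handed in when it is done.

```bash
ls; mkdir -p pics; python3 - <<'E'
from rig import readout, eyes, robot
import cv2,numpy as np
for n in("top","side"):
    f=eyes.grab_frame(n); cv2.imwrite(f"pics/{n}0.png",f[:,:,::-1]); c=eyes.calibration(n); print(n,c)
s=readout.sense(); print(s); print(robot.grip_point_offset)
E
```

```text
pics
top {'intrinsics': array([[623.75874732,   0.        , 326.49169112],
       [  0.        , 623.75874732, 234.10879738],
       [  0.        ,   0.        ,   1.        ]]), 'pose': array([[-0.01820483,  0.98640133, -0.16334323,  0.30033767],
       [-0.99973383, -0.02027418, -0.01101052,  0.0604117 ],
       [-0.01417244,  0.16309931,  0.98650786,  1.44605289],
       [ 0.        ,  0.        ,  0.        ,  1.        ]])}
side {'intrinsics': array([[624.40975495,   0.        , 317.20916332],
       [  0.        , 624.40975495, 241.47712162],
       [  0.        ,   0.        ,   1.        ]]), 'pose': array([[ 0.99330037,  0.09673753, -0.06321564,  0.46164622],
       [-0.11462592,  0.75532184, -0.64525175, -0.91764845],
       [-0.01467191,  0.64817495,  0.76135009,  1.26075417],
       [ 0.        ,  0.        ,  0.        ,  1.        ]])}
{'time_s': 0.1, 'joint_pos': array([ 1.02570897e+00,  3.81115190e-01,  1.29812652e+00, -1.06861355e-05,
        1.46361116e+00, -2.15308512e-01]), 'joint_velocities': array([-8.01873852e-05, -1.96300746e-03, -5.21867802e-03, -2.04474364e-03,
       -5.99604569e-04,  6.18817991e-04]), 'tau': array([ 3.49444141e-03, -4.38653576e+01, -2.24909288e+01,  7.14278896e-02,
        3.42342630e-02, -9.66941070e-05]), 'ee_pos': array([0.17798856, 0.5201464 , 0.23822644]), 'orientation': array([[-9.46114272e-01,  3.23832317e-01, -6.44329117e-04],
       [ 3.23832855e-01,  9.46113687e-01, -1.08309902e-03],
       [ 2.58866130e-04, -1.23339038e-03, -9.99999206e-01]]), 'wrist_force': array([-1.19226806, -0.22050194,  0.54499266]), 'torque': array([0.01367968, 0.04394188, 0.02054092]), 'grip_force': 0.0, 'gripper_width': 0.08826541062886703}
-0.0187
```

View pics/top0.png

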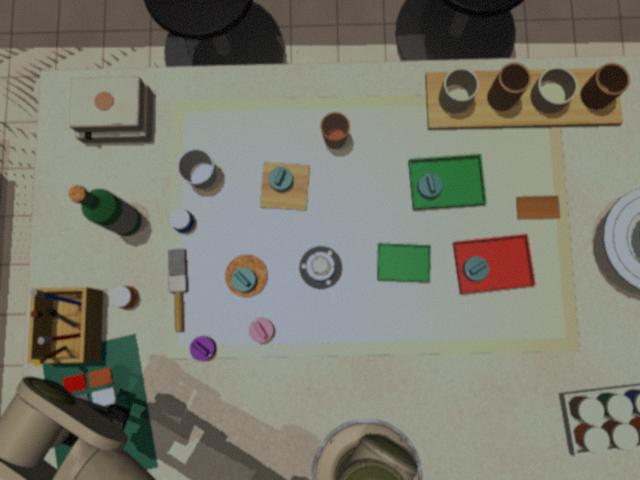

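View pics/side0.png

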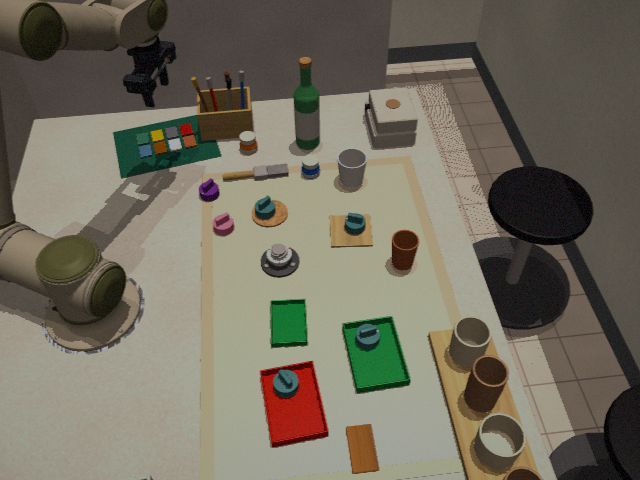

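The top view shows these candidates:
- Teal lid on the round cork mat (245,278): this is the one to check.
- Teal lid on the square bat (280,178), and lids already sorted at (430,185) and (475,268).
- Pink (262,330) and purple (203,348) look-alikes.
- Green trays: the large one at (447,182) is the one meant, and the small one at (404,262) is the decoy. The red tray is at (494,264).

Next, a close crop of the cork lid and the gauge.

```bash
cat > h.py <<'E'
import numpy as np,cv2
from rig import eyes,readout
def ray(n,uv,z):
    c=eyes.calibration(n);K=c["intrinsics"];P=c["pose"]
    d=np.linalg.inv(K)@[uv[0],uv[1],1]; d=P[:3,:3]@(d*[1,-1,-1]); o=P[:3,3]
    return o+d*(z-o[2])/d[2]
def proj(n,p):
    c=eyes.calibration(n);P=c["pose"];q=P[:3,:3].T@(np.array(p)-P[:3,3])*[1,-1,-1];q=c["intrinsics"]@q
    return q[:2]/q[2]
def tri(a,b):
    # two-view: pixel a in top, b in side
    o=[];d=[]
    for n,uv in(("top",a),("side",b)):
        o.append(eyes.calibration(n)["pose"][:3,3]); v=ray(n,uv,0)-o[-1]; d.append(v/np.linalg.norm(v))
    t=np.linalg.lstsq(np.c_[d[0],-d[1]],o[1]-o[0],rcond=None)[0]
    p,q=o[0]+t[0]*d[0],o[1]+t[1]*d[1]
    return (p+q)/2,np.linalg.norm(p-q)
def crop(im,u0,v0,u1,v1,s):
    return cv2.resize(im[v0:v1,u0:u1],None,fx=s,fy=s,interpolation=cv2.INTER_CUBIC)
E
python3 - <<'E'
from h import *
a=cv2.imread("pics/top0.png");b=cv2.imread("pics/side0.png")
A=crop(a,220,235,350,305,6); cv2.imwrite("pics/c1.png",A)
B=crop(b,240,185,310,285,6); cv2.imwrite("pics/c2.png",B)
def blobs(n,im,lo,hi,amin):
    m=cv2.inRange(cv2.cvtColor(im,cv2.COLOR_BGR2HSV),lo,hi)
    k,l,s,c=cv2.connectedComponentsWithStats(m)
    for i in range(1,k):
        if s[i,4]>amin: print(n,s[i],c[i].round(1))
print("teal");[blobs(n,i,(82,60,40),(102,255,255),80) for n,i in(("top",a),("side",b))]
print("green");[blobs(n,i,(50,150,60),(78,255,255),300) for n,i in(("top",a),("side",b))]
print("red");[blobs(n,i,(0,190,120),(5,255,255),300) for n,i in(("top",a),("side",b))]
E
```

```text
teal
top [270 168  22  23 358] [280.5 178.3]
top [418 174  24  24 428] [429.5 185.4]
top [464 258  24  22 375] [476.  268.4]
top [232 269  24  23 410] [243.6 279.7]
side [255 196  19  23 224] [264.6 206.9]
side [345 213  20  21 243] [354.7 222.3]
side [356 324  24  26 386] [367.4 334.9]
side [274 370  24  27 433] [285.2 381.5]
green
top [ 411  158   72   49 1800] [455.1 181.4]
side [ 271  301   36   43 1359] [287.9 323. ]
side [ 343  317   67   72 2625] [375.9 357.8]
red
top [ 464  238   67   52 1705] [505.4 261.7]
side [ 260  368   68   75 2918] [293.  408.8]
```

View pics/c1.png

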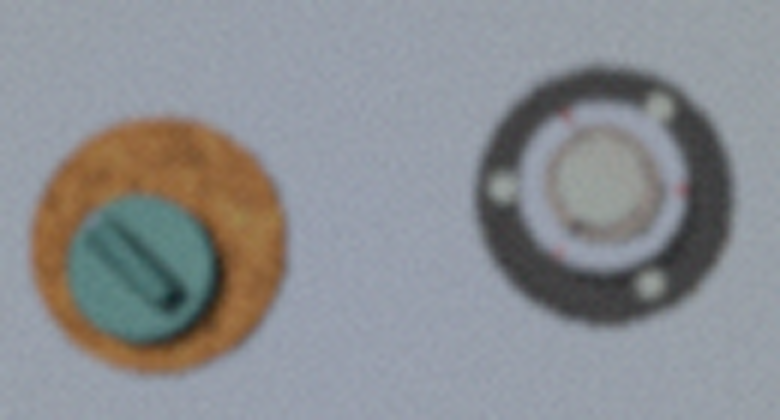

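View pics/c2.png

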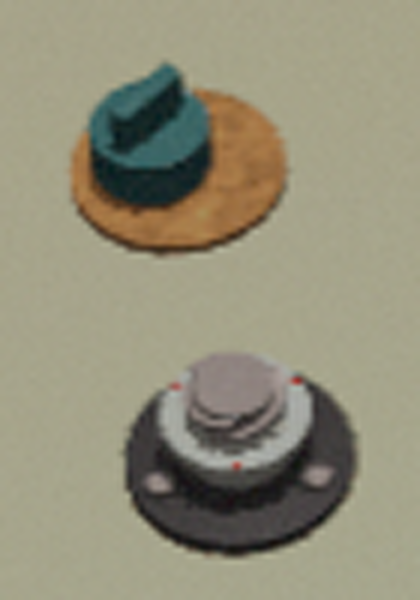

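```bash
python3 - <<'E'
from h import *
from rig import eyes
a=np.mean([eyes.grab_frame("top").astype(float) for _ in range(4)],0).astype(np.uint8)[:,:,::-1]
b=np.mean([eyes.grab_frame("side").astype(float) for _ in range(4)],0).astype(np.uint8)[:,:,::-1]
cv2.imwrite("pics/topm.png",a);cv2.imwrite("pics/sidem.png",b)
r=[crop(a,u-15,v-15,u+15,v+15,8) for u,v in((244,279),(280,178),(430,185))]
q=[crop(b,u-15,v-15,u+15,v+15,8) for u,v in((265,207),(355,222),(367,335))]
cv2.imwrite("pics/c3.png",np.vstack([np.hstack(r),np.hstack(q)]))
E
```

```text
(no output)
```

View pics/c3.png

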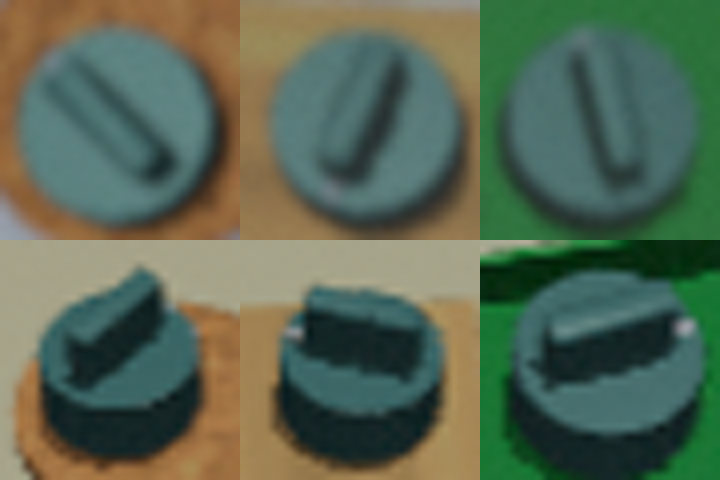

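The averaged crops show the cork lid's white dot at the bar's upper-left end: top picture about (234.6,271.8), side picture about (270.5,200). So lid +x points towards world (+x,+y). The gauge's red marks are at about (314.5,254), (334,266) and (313,277) in the top picture.

```bash
cat > m.py <<'E'
from h import *
def redmarks(im,u0,v0,u1,v1,k=3):
    f=im[v0:v1,u0:u1].astype(float); r=f[:,:,2]-f[:,:,:2].max(2); out=[]
    r=cv2.resize(r,None,fx=4,fy=4,interpolation=cv2.INTER_CUBIC)
    for _ in range(k):
        y,x=np.unravel_index(r.argmax(),r.shape); pk=r[y,x]
        s=r[max(0,y-8):y+9,max(0,x-8):x+9]; w=np.clip(s-0.3*pk,0,None); Y,X=np.mgrid[max(0,y-8):max(0,y-8)+s.shape[0],max(0,x-8):max(0,x-8)+s.shape[1]]
        out.append((u0+((X*w).sum()/w.sum()+.5)/4-.5,v0+((Y*w).sum()/w.sum()+.5)/4-.5,pk)); r[max(0,y-14):y+15,max(0,x-14):x+15]=-99
    return out
def teal(im,u,v,R=18):
    m=cv2.inRange(cv2.cvtColor(im,cv2.COLOR_BGR2HSV),(80,45,20),(105,255,255))[v-R:v+R,u-R:u+R]
    c=max(cv2.findContours(m,cv2.RETR_EXTERNAL,cv2.CHAIN_APPROX_NONE)[0],key=cv2.contourArea)
    return c.reshape(-1,2)+[u-R,v-R]
E
python3 - <<'E'
from m import *
a=cv2.imread("pics/topm.png");b=cv2.imread("pics/sidem.png")
for n,im,w in(("top",a,(305,245,340,285)),("side",b,(262,235,298,272))):
    for p in redmarks(im,*w): print(n,np.round(p,1),ray(n,p[:2],.036).round(4))
# lid: project contour on z=.032, fit circle
for n,im,uv in(("top",a,(244,279)),("top",a,(280,178)),("top",a,(430,185)),("top",a,(476,268))):
    c=teal(im,*uv);z=.032 if uv[0]<300 else .030
    P=np.array([ray(n,p,z)[:2]*1000 for p in c],np.float32); (x,y),r=cv2.minEnclosingCircle(P); e=cv2.fitEllipse(P);print(uv,(x,y,r),e)
for p in((234.6,271.75),): print("dot",ray("top",p,.032))
for e in ((58,68),(158,165)): print("bar",ray("top",(229+e[0]/8-.5,264+e[1]/8-.5),.054))
print("side dot",ray("side",(250+165/8-.5,192+65/8-.5),.032))
# cork, gauge foot by dark mask
m=cv2.inRange(cv2.cvtColor(a,cv2.COLOR_BGR2GRAY),0,110)[240:300,295:350]
c=max(cv2.findContours(m,0,1)[0],key=cv2.contourArea).reshape(-1,2)+[295,240]
P=np.array([ray("top",p,.012)[:2]*1000 for p in c],np.float32);print("foot",cv2.minEnclosingCircle(P))
# trays rims
for n,rng,box in(("green",((50,120,40),(80,255,255)),(400,145,492,215)),("red",((0,150,80),(6,255,255)),(445,228,542,300))):
    m=cv2.inRange(cv2.cvtColor(a,cv2.COLOR_BGR2HSV),*rng)[box[1]:box[3],box[0]:box[2]]
    c=np.vstack(cv2.findContours(m,0,1)[0]).reshape(-1,2)+box[:2]
    P=np.array([ray("top",p,.024)[:2]*1000 for p in c],np.float32);print(n,cv2.minAreaRect(P))
E
```

```text
top [313.7 253.3  19.5] [0.4901 0.1061 0.036 ]
top [333.5 266.2  18. ] [0.4596 0.0615 0.036 ]
top [327.6 268.4   8.8] [0.4549 0.0752 0.036 ]
side [288.9 248.  100.6] [0.4891 0.1078 0.036 ]
side [279.  262.1  81.3] [0.4604 0.065  0.036 ]
side [268.9 248.9  68.3] [0.438  0.1113 0.036 ]
(244, 279) (433.71478271484375, 266.91387939453125, 27.576416015625) ((433.5158996582031, 266.9950256347656), (50.434879302978516, 53.506412506103516), 153.78240966796875)
(280, 178) (668.1557006835938, 181.39524841308594, 27.575868606567383) ((667.857421875, 181.37144470214844), (49.70602035522461, 53.779605865478516), 116.86532592773438)
(430, 185) (644.6216430664062, -164.98828125, 28.281822204589844) ((644.657958984375, -165.36419677734375), (52.78365707397461, 55.0875358581543), 73.95648193359375)
(476, 268) (448.40771484375, -260.7609558105469, 26.62773323059082) ((448.33221435546875, -260.8597717285156), (49.18693161010742, 52.296722412109375), 15.540426254272461)
dot [0.45180336 0.28727466 0.032     ]
bar [0.44883267 0.28115557 0.054     ]
bar [0.42105939 0.25299087 0.054     ]
side dot [0.45273046 0.29006057 0.032     ]
foot ((461.0122375488281, 91.68314361572266), 49.86884307861328)
green ((654.8893432617188, -207.154052734375), (116.53431701660156, 166.83154296875), 2.815789222717285)
red ((459.5824279785156, -304.45947265625), (117.02732849121094, 168.5144500732422), 5.103140830993652)
```

```bash
R='{"travel":[-32.4,-15.5,6],"roll":-65}'; python3 -m inch '[{"travel":[-32.4,-15.5,4],"roll":-65},{"travel":[-32.4,-15.5,4],"roll":-65},{"travel":[-32.4,-15.5,4],"roll":-65},{"travel":[-32.4,-15.5,4],"roll":-65},{"travel":[-32.4,-15.5,10],"roll":-65},{"travel":[-32.4,-15.5,10],"roll":-65},{"travel":[-32.4,-15.5,10],"roll":-65},{"travel":[-32.4,-15.5,10],"roll":-65},{"travel":[-32.4,-15.5,10],"roll":-65},{"travel":[-32.4,-15.5,10],"roll":-65}]' 4 12
```

```text
time_s: 1.5
ee_pos: [0.4354, 0.2673, 0.1378]
orientation: [[-0.695, -0.719, -0.002], [-0.719, 0.695, -0.001], [0.002, 0.001, -1.0]]
wrist_force: [0.4, 0.3, 0.1]
gripper_width: 0.04
grip_force: 0.0
```

```bash
python3 -m inch '[{"travel":[0,0,4]},{"travel":[0,0,8]},{"travel":[0,0,9.3]},{"travel":[0,0,9.8]},{"travel":[0,0,10.2]},{"travel":[0,0,10.2]}]' && python3 -m inch '[{"travel":[0,0,0]},{"travel":[0,0,0]},{"travel":[0,0,0]},{"travel":[0,0,0]},{"travel":[0,0,0]},{"travel":[0,0,0]}]' 0.6 14
```

```text
schema error: expected keys travel, roll
```

```bash
python3 -m inch '[{"travel":[0,0,4],"roll":0},{"travel":[0,0,8],"roll":0},{"travel":[0,0,9.3],"roll":0},{"travel":[0,0,9.8],"roll":0},{"travel":[0,0,10.2],"roll":0},{"travel":[0,0,10.2],"roll":0}]' && python3 -m inch '[{"travel":[0,0,0],"roll":0},{"travel":[0,0,0],"roll":0},{"travel":[0,0,0],"roll":0},{"travel":[0,0,0],"roll":0},{"travel":[0,0,0],"roll":0},{"travel":[0,0,0],"roll":0}]' 0.6 14
```

```text
time_s: 2.1
ee_pos: [0.4346, 0.2693, 0.0374]
orientation: [[-0.693, -0.721, 0.001], [-0.721, 0.693, 0.0], [-0.001, -0.001, -1.0]]
wrist_force: [0.7, 0.6, -0.2]
gripper_width: 0.0398
grip_force: 0.0
time_s: 2.7
ee_pos: [0.4346, 0.2688, 0.0371]
orientation: [[-0.693, -0.721, 0.001], [-0.721, 0.693, 0.0], [-0.0, -0.0, -1.0]]
wrist_force: [-1.3, 0.3, 4.6]
gripper_width: 0.0119
grip_force: 13.9
```

```bash
python3 -m inch '[{"travel":[0,0,-2],"roll":0},{"travel":[0,0,-6],"roll":0},{"travel":[0,0,-9],"roll":0},{"travel":[5,-7,-9],"roll":0},{"travel":[8,-11,-9],"roll":0},{"travel":[10.7,-14.2,-9],"roll":0},{"travel":[10.7,-14.2,-7.2],"roll":0},{"travel":[10.7,-14.2,-6.3],"roll":0},{"travel":[10.7,-14.2,-6.3],"roll":0},{"travel":[10.7,-14.2,-6.3],"roll":0}]'
python3 - <<'E'
from m import *
out=[]
for n,w in(("top",(290,235,355,305)),("side",(240,205,320,290))):
    im=np.mean([eyes.grab_frame(n).astype(float) for _ in range(2)],0).astype(np.uint8)[:,:,::-1].copy();cv2.imwrite(f"pics/{n}h.png",im);out.append(cv2.resize(crop(im,*w,6),(390,500)))
cv2.imwrite("pics/c4.png",np.hstack(out)); s=readout.sense();print(s["ee_pos"],s["wrist_force"],s["torque"],s["time_s"],s["gripper_width"])
E
```

```text
time_s: 3.7
ee_pos: [0.4624, 0.094, 0.0998]
orientation: [[-0.693, -0.721, -0.0], [-0.721, 0.693, 0.0], [0.0, 0.0, -1.0]]
wrist_force: [0.5, 0.1, -1.3]
gripper_width: 0.0118
grip_force: 14.0
[0.46267812 0.09399057 0.10016644] [ 0.15378299 -0.81063251 -2.13931703] [0.08238436 0.03391208 0.00329809] 3.9 0.012112654175626396
```

View pics/c4.png

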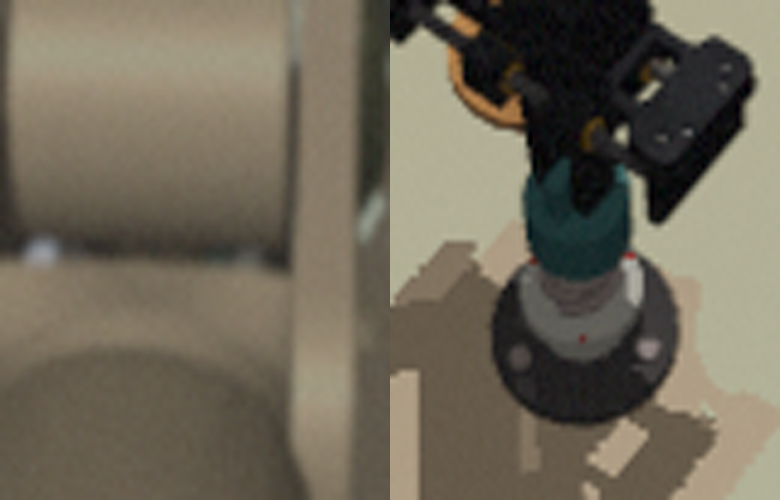

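The side view at the hover shows the lid centred over the gauge horizontally: lid centre at crop column 580, marks and neck at 580. The top view is blocked by the arm. I'll check depth from the skirt's lower edge.

```bash
python3 - <<'E'
from m import *
im=cv2.imread("pics/sideh.png")
m=cv2.inRange(cv2.cvtColor(im,cv2.COLOR_BGR2HSV),(80,70,15),(105,255,255))[225:270,260:300]
k,l,s,c=cv2.connectedComponentsWithStats(m);i=1+s[1:,4].argmax();M=(l==i)
cols=np.where(M.sum(0)>3)[0];print("cols",260+cols.min(),260+cols.max())
for u in range(cols.min(),cols.max()+1,2): print(260+u,225+np.where(M[:,u])[0].max(),end="; ")
p=readout.sense()["ee_pos"]
t=np.linspace(0,2*np.pi,181)
for d in((0,0),(0,.002),(.002,0)):
    q=np.array([proj("side",(p[0]+d[0]+.028*np.cos(a),p[1]+d[1]+.028*np.sin(a),.0688)) for a in t]);print(d,q[:,0].min(),q[:,0].max(),q[:,1].max(),q[q[:,1].argmax()])
for w in[(262,235,298,272)]: print([(np.round(r,1),ray("side",r[:2],.036).round(4)) for r in redmarks(im,*w)])
E
```

```text
cols 268 288
268 245; 270 248; 272 250; 274 251; 276 251; 278 251; 280 251; 282 251; 284 250; 286 248; 288 245; (0, 0) 267.00415250443046 289.41433506590494 253.50312245789533 [277.47387648 253.50312246]
(0, 0.002) 266.9539590396116 289.3456604808381 252.88193935325415 [277.41435585 252.88193935]
(0.002, 0) 267.80341297255166 290.21126279760756 253.4238075670282 [278.28141606 253.42380757]
[(array([288.8, 248. ,  97.6]), array([0.4888, 0.1078, 0.036 ])), (array([268.5, 248.8,  48.5]), array([0.4372, 0.1118, 0.036 ])), (array([279. , 262.1,  48.1]), array([0.4605, 0.0651, 0.036 ]))]
```

```bash
python3 -m inch '[{"travel":[0,0,1],"roll":0},{"travel":[0,0,1.4],"roll":0},{"travel":[0,0,1.6],"roll":0},{"travel":[0,0,1.6],"roll":0}]'; python3 -m inch '[{"travel":[0,0,0.2],"roll":0},{"travel":[0,0,0.3],"roll":0},{"travel":[0,0,0.3],"roll":0}]'
```

```text
time_s: 4.3
ee_pos: [0.4624, 0.0932, 0.0833]
orientation: [[-0.693, -0.721, -0.001], [-0.721, 0.693, 0.0], [0.001, 0.001, -1.0]]
wrist_force: [0.2, -0.1, -0.8]
gripper_width: 0.0118
grip_force: 14.0
time_s: 4.6
ee_pos: [0.4626, 0.0932, 0.0807]
orientation: [[-0.693, -0.721, -0.0], [-0.721, 0.693, -0.0], [0.0, 0.0, -1.0]]
wrist_force: [-0.4, 0.2, -1.1]
gripper_width: 0.012
grip_force: 14.0
```

```bash
python3 -m inch '[{"travel":[0,0,0.15],"roll":0},{"travel":[0,0,0.3],"roll":0},{"travel":[0,0,0.3],"roll":0}]'; python3 -m inch '[{"travel":[0,0,0.1],"roll":0},{"travel":[0,0,0.2],"roll":0},{"travel":[0,0,0.2],"roll":0}]'; python3 -m inch '[{"travel":[0,0,0.05],"roll":0},{"travel":[0,0,0.1],"roll":0},{"travel":[0,0,0.1],"roll":0}]'
```

```text
time_s: 4.9
ee_pos: [0.4625, 0.0932, 0.0776]
orientation: [[-0.693, -0.721, -0.0], [-0.721, 0.693, 0.0], [0.0, 0.0, -1.0]]
wrist_force: [-0.3, 0.3, -0.9]
gripper_width: 0.0121
grip_force: 14.0
time_s: 5.2
ee_pos: [0.4625, 0.0932, 0.0756]
orientation: [[-0.693, -0.721, -0.0], [-0.721, 0.693, 0.0], [0.0, 0.0, -1.0]]
wrist_force: [0.2, -0.3, -0.8]
gripper_width: 0.0119
grip_force: 14.0
time_s: 5.5
ee_pos: [0.4626, 0.0932, 0.0747]
orientation: [[-0.693, -0.721, -0.0], [-0.721, 0.693, -0.0], [0.0, 0.0, -1.0]]
wrist_force: [-0.7, 1.0, -1.6]
gripper_width: 0.0117
grip_force: 14.0
```

```bash
python3 -m inch '[{"travel":[0,0,0.03],"roll":5},{"travel":[0,0,0.07],"roll":10},{"travel":[0,0,0.1],"roll":15},{"travel":[0,0,0.13],"roll":20},{"travel":[0,0,0.13],"roll":20}]' && python3 -c "
from rig import readout as r;s=r.sense();print(s['torque'],s['wrist_force'],s['joint_pos'])"; python3 -m inch '[{"travel":[0,0,0.03],"roll":5},{"travel":[0,0,0.07],"roll":10},{"travel":[0,0,0.1],"roll":15},{"travel":[0,0,0.13],"roll":20},{"travel":[0,0,0.13],"roll":20}]' && python3 -c "
from rig import readout as r;s=r.sense();print(s['torque'],s['wrist_force'])"
```

```text
time_s: 6.0
ee_pos: [0.4625, 0.0932, 0.0734]
orientation: [[-0.898, -0.439, -0.0], [-0.439, 0.898, -0.0], [0.0, 0.0, -1.0]]
wrist_force: [0.9, 0.8, -1.6]
gripper_width: 0.0116
grip_force: 14.0
[0.03293641 0.06917473 0.02407567] [ 0.87220063  0.78092176 -1.59809526] [-5.28349888e-02  4.51332566e-01  1.74956568e+00 -8.98856738e-06
  9.40818817e-01 -2.07845902e+00]
time_s: 6.5
ee_pos: [0.4626, 0.0932, 0.0721]
orientation: [[-0.994, -0.108, -0.0], [-0.108, 0.994, 0.0], [0.0, 0.0, -1.0]]
wrist_force: [-1.2, -0.0, -1.3]
gripper_width: 0.012
grip_force: 14.0
[0.06986664 0.04972027 0.02967692] [-1.18211014 -0.01084839 -1.28105864]
```

```bash
python3 -m inch '[{"travel":[0,0,0.03],"roll":4},{"travel":[0,0,0.05],"roll":8},{"travel":[0,0,0.08],"roll":12},{"travel":[0,0,0.1],"roll":15},{"travel":[0,0,0.1],"roll":15}]' && python3 -c "
from rig import readout as r;s=r.sense();print(s['torque'],s['wrist_force'])"; python3 -m inch '[{"travel":[0,0,0.01],"roll":2},{"travel":[0,0,0.03],"roll":4},{"travel":[0,0,0.04],"roll":6},{"travel":[0,0,0.05],"roll":8},{"travel":[0,0,0.05],"roll":8}]' && python3 -c "
from rig import readout as r;s=r.sense();print(s['torque'],s['wrist_force'])"
```

```text
time_s: 7.0
ee_pos: [0.4625, 0.0933, 0.0711]
orientation: [[-0.988, 0.152, -0.0], [0.152, 0.988, 0.0], [0.0, 0.0, -1.0]]
wrist_force: [-0.7, 0.1, -1.8]
gripper_width: 0.0117
grip_force: 14.0
[ 0.03236433  0.06723748 -0.02618851] [-0.71039561  0.06726759 -1.78617322]
time_s: 7.5
ee_pos: [0.4625, 0.0932, 0.0706]
orientation: [[-0.958, 0.288, -0.0], [0.288, 0.958, 0.0], [0.0, -0.0, -1.0]]
wrist_force: [-0.2, -0.6, -1.2]
gripper_width: 0.0117
grip_force: 14.0
[-0.0192251   0.08754357  0.03195328] [-0.16805416 -0.55733078 -1.17595207]
```

```bash
for i in 1; do python3 -m inch '[{"travel":[0,0,0.01],"roll":2},{"travel":[0,0,0.03],"roll":4},{"travel":[0,0,0.04],"roll":6},{"travel":[0,0,0.05],"roll":8},{"travel":[0,0,0.05],"roll":8}]' && python3 -c "
from rig import readout as r;s=r.sense();print(s['torque'],s['wrist_force'])"; done;  python3 -m inch '[{"travel":[0,0,0.01],"roll":2},{"travel":[0,0,0.03],"roll":4},{"travel":[0,0,0.04],"roll":6},{"travel":[0,0,0.05],"roll":8},{"travel":[0,0,0.05],"roll":8}]' && python3 -c "
from rig import readout as r;s=r.sense();print(s['torque'],s['wrist_force'])"
```

```text
time_s: 8.0
ee_pos: [0.4625, 0.0932, 0.0701]
orientation: [[-0.908, 0.418, -0.0], [0.418, 0.908, 0.0], [0.0, -0.0, -1.0]]
wrist_force: [-1.2, 0.4, -1.2]
gripper_width: 0.0118
grip_force: 14.0
[0.0199769  0.07571316 0.00360121] [-1.23906428  0.39402818 -1.2103698 ]
time_s: 8.5
ee_pos: [0.4625, 0.0932, 0.0696]
orientation: [[-0.841, 0.541, -0.0], [0.541, 0.841, 0.0], [0.0, -0.0, -1.0]]
wrist_force: [-1.0, 0.7, -1.2]
gripper_width: 0.012
grip_force: 14.0
[0.06830158 0.0993293  0.03297105] [-0.95372796  0.70860932 -1.23675434]
```

```bash
python3 -m inch '[{"travel":[0,0,0.03],"roll":5},{"travel":[0,0,0.07],"roll":10},{"travel":[0,0,0.1],"roll":15},{"travel":[0,0,0.13],"roll":20},{"travel":[0,0,0.13],"roll":20}]' && python3 -c "
from rig import readout as r;s=r.sense();print(s['torque'],s['wrist_force'])";  python3 -m inch '[{"travel":[0,0,0.02],"roll":2.5},{"travel":[0,0,0.03],"roll":5},{"travel":[0,0,0.05],"roll":7.5},{"travel":[0,0,0.06],"roll":10},{"travel":[0,0,0.06],"roll":10}]' && python3 -c "
from rig import readout as r;s=r.sense();print(s['torque'],s['wrist_force'])"
```

```text
time_s: 9.0
ee_pos: [0.4626, 0.0933, 0.0683]
orientation: [[-0.605, 0.796, 0.0], [0.796, 0.605, 0.0], [0.0, 0.0, -1.0]]
wrist_force: [-1.0, 1.9, -1.7]
gripper_width: 0.0118
grip_force: 14.0
[0.15329202 0.05874206 0.03260201] [-1.00490597  1.94040674 -1.70055121]
time_s: 9.5
ee_pos: [0.4625, 0.0933, 0.0677]
orientation: [[-0.459, 0.889, -0.0], [0.889, 0.459, 0.0], [0.0, -0.0, -1.0]]
wrist_force: [-1.0, 1.5, -1.1]
gripper_width: 0.0118
grip_force: 14.0
[0.14489945 0.19482866 0.04910058] [-0.97597648  1.54905073 -1.11741692]
```

```bash
python3 -m inch '[{"travel":[0.04,0,0.02],"roll":2},{"travel":[0.04,0,0.03],"roll":4},{"travel":[0.04,0,0.04],"roll":6},{"travel":[0.04,0,0.05],"roll":8},{"travel":[0.04,0,0.05],"roll":8}]' && python3 -c "
from rig import readout as r;s=r.sense();print(s['torque'],s['wrist_force'])";  python3 -m inch '[{"travel":[0,0,0],"roll":2},{"travel":[0,0,0.0],"roll":4},{"travel":[0,0,0],"roll":6},{"travel":[0,0,0],"roll":6}]' && python3 -c "
from rig import readout as r;s=r.sense();print(s['torque'],s['wrist_force'])"
```

```text
time_s: 10.0
ee_pos: [0.4627, 0.0935, 0.0673]
orientation: [[-0.33, 0.944, 0.001], [0.944, 0.33, -0.0], [-0.0, 0.001, -1.0]]
wrist_force: [0.6, 0.4, -0.8]
gripper_width: 0.0117
grip_force: 14.0
[-0.06451357  0.04938028 -0.0001508 ] [ 0.6222074   0.37010506 -0.83058584]
time_s: 10.4
ee_pos: [0.4625, 0.0935, 0.0673]
orientation: [[-0.229, 0.973, 0.0], [0.973, 0.229, -0.0], [-0.0, 0.0, -1.0]]
wrist_force: [-0.1, -0.3, -1.0]
gripper_width: 0.0115
grip_force: 14.0
[-0.08018391  0.02701975 -0.02695433] [-0.12638044 -0.3390052  -0.95045749]
```

```bash
python3 -m inch '[{"travel":[0,0,0.01],"roll":1.5},{"travel":[0,0,0.02],"roll":3},{"travel":[0,0,0.02],"roll":3}]' && python3 -c "
from rig import readout as r;s=r.sense();print(s['torque'],s['wrist_force'])";  python3 -m inch '[{"travel":[0,0,0],"roll":1.5},{"travel":[0,0,0],"roll":3},{"travel":[0,0,0],"roll":3}]' && python3 -c "
from rig import readout as r;s=r.sense();print(s['torque'],s['wrist_force'])"
```

```text
time_s: 10.7
ee_pos: [0.4625, 0.0936, 0.0671]
orientation: [[-0.175, 0.985, 0.0], [0.985, 0.175, 0.0], [-0.0, 0.0, -1.0]]
wrist_force: [0.2, 0.7, -0.1]
gripper_width: 0.012
grip_force: 14.0
[-0.07875191  0.08768019 -0.00204826] [ 0.21249651  0.67471131 -0.14903465]
time_s: 11.0
ee_pos: [0.4624, 0.0936, 0.0671]
orientation: [[-0.123, 0.992, 0.0], [0.992, 0.123, 0.0], [0.0, 0.0, -1.0]]
wrist_force: [-0.3, 0.8, -0.4]
gripper_width: 0.0119
grip_force: 14.0
[-0.00413153  0.14555879 -0.01041005] [-0.31044757  0.82368485 -0.38311737]
```

```bash
P='from rig import readout as r;s=r.sense();print(s["torque"],s["wrist_force"])'; python3 -m inch '[{"travel":[0,0,0.01],"roll":1},{"travel":[0,0,0.02],"roll":2},{"travel":[0,0,0.02],"roll":2}]';python3 -c "$P";  python3 -m inch '[{"travel":[0,0,0.01],"roll":1},{"travel":[0,0,0.02],"roll":2},{"travel":[0,0,0.02],"roll":2}]' ; python3 -c "$P"
```

```text
time_s: 11.3
ee_pos: [0.4625, 0.0936, 0.0671]
orientation: [[-0.088, 0.996, 0.0], [0.996, 0.088, 0.0], [-0.0, 0.0, -1.0]]
wrist_force: [-1.3, 1.1, 4.2]
gripper_width: 0.0118
grip_force: 14.0
[0.12587643 0.25111133 0.05088674] [-1.2899964   1.08265304  4.15386489]
time_s: 11.6
ee_pos: [0.4626, 0.0936, 0.067]
orientation: [[-0.054, 0.999, 0.001], [0.999, 0.054, 0.0], [-0.0, 0.001, -1.0]]
wrist_force: [-2.0, 1.0, 6.4]
gripper_width: 0.0121
grip_force: 14.0
[0.13571723 0.30923664 0.17920629] [-1.95948088  1.0217739   6.4416531 ]
```

It turned about 113° past the marks. Then z stopped falling, with the rim on the shoulder, and torque rose to 0.18 N m, so it is fully home and goes in the green tray. Unscrewing along the reverse path.

```bash
P='from rig import readout as r;s=r.sense();print(s["torque"],s["wrist_force"])'; python3 -m inch '[{"travel":[0,0,-0.03],"roll":-4},{"travel":[0,0,-0.04],"roll":-8},{"travel":[0,0,-0.05],"roll":-12},{"travel":[0,0,-0.06],"roll":-16},{"travel":[0,0,-0.08],"roll":-20},{"travel":[0,0,-0.11],"roll":-25},{"travel":[0,0,-0.14],"roll":-30},{"travel":[0,0,-0.18],"roll":-35},{"travel":[0,0,-0.18],"roll":-35}]';python3 -c "$P";  python3 -m inch '[{"travel":[0,0,-0.05],"roll":-7},{"travel":[0,0,-0.09],"roll":-14},{"travel":[0,0,-0.14],"roll":-21},{"travel":[0,0,-0.18],"roll":-28},{"travel":[0,0,-0.23],"roll":-35},{"travel":[0,0,-0.27],"roll":-42},{"travel":[0,0,-0.32],"roll":-49},{"travel":[0,0,-0.32],"roll":-49}]' ; python3 -c "$P"; python3 -m inch '[{"travel":[0,0,-0.05],"roll":-7},{"travel":[0,0,-0.09],"roll":-14},{"travel":[0,0,-0.14],"roll":-21},{"travel":[0,0,-0.18],"roll":-28},{"travel":[0,0,-0.23],"roll":-35},{"travel":[0,0,-0.27],"roll":-42},{"travel":[0,0,-0.31],"roll":-48},{"travel":[0,0,-0.31],"roll":-48}]' ; python3 -c "$P"
```

```text
time_s: 12.5
ee_pos: [0.4624, 0.0935, 0.0683]
orientation: [[-0.617, 0.787, -0.0], [0.787, 0.617, -0.0], [0.0, -0.0, -1.0]]
wrist_force: [-0.8, -0.2, -1.4]
gripper_width: 0.0117
grip_force: 14.0
[-0.01122637  0.01237792  0.0130085 ] [-0.79111821 -0.23732147 -1.39008791]
time_s: 13.3
ee_pos: [0.4624, 0.0935, 0.0715]
orientation: [[-0.999, 0.052, -0.0], [0.052, 0.999, -0.0], [0.0, -0.0, -1.0]]
wrist_force: [0.2, 0.4, -0.1]
gripper_width: 0.0119
grip_force: 14.0
[-0.02112704  0.05083348 -0.04333133] [ 0.22093788  0.36408597 -0.07816537]
time_s: 14.1
ee_pos: [0.4624, 0.0935, 0.0747]
orientation: [[-0.708, -0.706, -0.0], [-0.706, 0.708, -0.0], [0.0, -0.0, -1.0]]
wrist_force: [-0.0, -0.0, -1.4]
gripper_width: 0.0116
grip_force: 14.0
[-0.03485288 -0.02728264 -0.02266422] [-0.02353738 -0.03839927 -1.42783909]
```

```bash
P='from rig import readout as r;s=r.sense();print(s["torque"],s["wrist_force"])'; python3 -m inch '[{"travel":[0,0,-0.1],"roll":-1.5},{"travel":[0,0,-0.3],"roll":-1.5},{"travel":[0,0,-0.3],"roll":-1.5}]';python3 -c "$P"; python3 -m inch '[{"travel":[0,0,-0.5],"roll":0},{"travel":[0,0,-1.5],"roll":0},{"travel":[0,0,-3],"roll":0},{"travel":[0,0,-6],"roll":0},{"travel":[0,0,-6],"roll":0}]'
python3 - <<'E'
from m import *
# green tray from top: centre, axis; check bias with the side view
a=cv2.imread("pics/topm.png");b=cv2.imread("pics/sidem.png")
m=cv2.inRange(cv2.cvtColor(b,cv2.COLOR_BGR2HSV),(50,120,30),(80,255,255))[312:395,338:412]
c=np.vstack(cv2.findContours(m,0,1)[0]).reshape(-1,2)+[338,312]
P=np.array([ray("side",p,.024)[:2]*1000 for p in c],np.float32);print(cv2.minAreaRect(P))
a2=np.deg2rad(2.8);y=np.array([-np.sin(a2),np.cos(a2)])
c=np.array([654.9,-207.2]);print("lid along y",(np.array([644.6,-165])-c)@y,"target",c-42*y)
E
```

```text
time_s: 14.4
ee_pos: [0.4624, 0.0936, 0.078]
orientation: [[-0.689, -0.725, 0.0], [-0.725, 0.689, -0.0], [-0.0, -0.0, -1.0]]
wrist_force: [-0.1, -0.2, -1.1]
gripper_width: 0.0119
grip_force: 14.0
[-0.00423086  0.150242    0.03054709] [-0.12427286 -0.21838488 -1.06152054]
time_s: 14.9
ee_pos: [0.464, 0.0936, 0.1413]
orientation: [[-0.687, -0.726, 0.007], [-0.726, 0.687, -0.0], [-0.005, -0.005, -1.0]]
wrist_force: [0.1, 0.2, -2.4]
gripper_width: 0.0119
grip_force: 14.0
((655.6983032226562, -212.62017822265625), (120.63250732421875, 179.56887817382812), 2.832156181335449)
lid along y 42.65277162470332 target [ 656.95169033 -249.14985777]
```

```bash
python3 -m inch '[{"travel":[1,-3.3,0],"roll":6},{"travel":[2.2,-7.5,0],"roll":12},{"travel":[3.6,-11.8,0],"roll":18},{"travel":[4.9,-16.2,0],"roll":24},{"travel":[6.2,-20.6,0],"roll":30},{"travel":[7.5,-24.9,0],"roll":36},{"travel":[8.9,-29.2,0],"roll":41},{"travel":[10,-33,0],"roll":46},{"travel":[11,-36,0],"roll":46},{"travel":[11.4,-37.7,0],"roll":46}]'; python3 -m inch '[{"travel":[0,0,0],"roll":0},{"travel":[0,0,0],"roll":0},{"travel":[0,0,0],"roll":0}]'
```

```text
time_s: 15.9
ee_pos: [0.6583, -0.2508, 0.1365]
orientation: [[-1.0, -0.008, -0.001], [-0.008, 1.0, 0.0], [0.001, 0.0, -1.0]]
wrist_force: [-0.6, 0.8, -0.7]
gripper_width: 0.012
grip_force: 14.0
time_s: 16.2
ee_pos: [0.6576, -0.2471, 0.1377]
orientation: [[-1.0, -0.011, -0.001], [-0.011, 1.0, 0.0], [0.001, 0.001, -1.0]]
wrist_force: [0.4, -0.5, -1.2]
gripper_width: 0.0118
grip_force: 14.0
```

```bash
python3 -m inch '[{"travel":[0,0,2],"roll":0},{"travel":[0,0,5],"roll":0},{"travel":[0,0,7.5],"roll":0},{"travel":[0,0,9],"roll":0},{"travel":[0,0,9.7],"roll":0},{"travel":[0,0,9.9],"roll":0},{"travel":[0,0,9.9],"roll":0},{"travel":[0,0,9.9],"roll":0}]'; python3 -m inch '[{"travel":[0,0,0.1],"roll":0},{"travel":[0,0,0.2],"roll":0},{"travel":[0,0,0.2],"roll":0}]';python3 -m inch '[{"travel":[0,0,0.05],"roll":0},{"travel":[0,0,0.1],"roll":0},{"travel":[0,0,0.1],"roll":0}]'
```

```text
time_s: 17.0
ee_pos: [0.6585, -0.2485, 0.04]
orientation: [[-1.0, -0.011, 0.002], [-0.011, 1.0, -0.001], [-0.002, -0.001, -1.0]]
wrist_force: [-0.3, -0.1, -1.0]
gripper_width: 0.0117
grip_force: 14.0
time_s: 17.3
ee_pos: [0.658, -0.2483, 0.0368]
orientation: [[-1.0, -0.011, 0.0], [-0.011, 1.0, -0.0], [-0.0, -0.0, -1.0]]
wrist_force: [0.8, 0.2, -1.4]
gripper_width: 0.0118
grip_force: 14.0
time_s: 17.6
ee_pos: [0.658, -0.2483, 0.0357]
orientation: [[-1.0, -0.011, -0.0], [-0.011, 1.0, 0.0], [0.0, 0.0, -1.0]]
wrist_force: [-0.1, -0.5, -0.7]
gripper_width: 0.012
grip_force: 14.0
```

```bash
python3 -m inch '[{"travel":[0,0,0.03],"roll":0},{"travel":[0,0,0.05],"roll":0},{"travel":[0,0,0.05],"roll":0}]'; python3 -m inch '[{"travel":[0,0,0.02],"roll":0},{"travel":[0,0,0.03],"roll":0},{"travel":[0,0,0.03],"roll":0}]'
```

```text
time_s: 17.9
ee_pos: [0.658, -0.2483, 0.0352]
orientation: [[-1.0, -0.011, -0.0], [-0.011, 1.0, 0.0], [0.0, 0.0, -1.0]]
wrist_force: [0.4, -1.0, -0.3]
gripper_width: 0.0118
grip_force: 14.0
time_s: 18.2
ee_pos: [0.6581, -0.2483, 0.0351]
orientation: [[-1.0, -0.011, 0.0], [-0.011, 1.0, -0.0], [-0.0, -0.0, -1.0]]
wrist_force: [-0.4, 0.4, 0.6]
gripper_width: 0.0116
grip_force: 14.0
```

```bash
python3 -m inch '[{"travel":[0,0,0],"roll":0},{"travel":[0,0,0],"roll":0},{"travel":[0,0,0],"roll":0},{"travel":[0,0,0],"roll":0},{"travel":[0,0,0],"roll":0}]' 3; python3 -m inch '[{"travel":[0,0,-1],"roll":0},{"travel":[0,0,-3],"roll":0},{"travel":[0,0,-7],"roll":0},{"travel":[0,0,-12],"roll":0},{"travel":[0,0,-15],"roll":0},{"travel":[3,10,-15],"roll":0},{"travel":[8,18,-15],"roll":0},{"travel":[15,20,-15],"roll":0},{"travel":[20,22,-15],"roll":0},{"travel":[20,22,-15],"roll":0}]'
python3 -m inch '[{"travel":[5,0,0],"roll":0},{"travel":[5,0,0],"roll":0},{"travel":[5,0,0],"roll":0}]'
python3 - <<'E'
from m import *
o=[]
for n,w in(("top",(380,140,540,300)),("side",(240,300,420,450))):
    im=eyes.grab_frame(n)[:,:,::-1].copy();o.append(cv2.resize(crop(im,*w,3),(400,400)))
cv2.imwrite("pics/c5.png",np.hstack(o))
E
```

```text
time_s: 18.7
ee_pos: [0.658, -0.2483, 0.0349]
orientation: [[-1.0, -0.011, 0.0], [-0.011, 1.0, -0.0], [-0.0, -0.0, -1.0]]
wrist_force: [0.4, 0.3, 0.2]
gripper_width: 0.0299
grip_force: 0.0
time_s: 19.7
ee_pos: [0.5008, -0.0625, 0.1857]
orientation: [[-1.0, -0.011, 0.001], [-0.011, 1.0, -0.0], [-0.001, -0.0, -1.0]]
wrist_force: [1.2, 0.9, 0.5]
gripper_width: 0.03
grip_force: 0.0
time_s: 20.0
ee_pos: [0.4523, -0.0644, 0.1862]
orientation: [[-1.0, -0.01, 0.002], [-0.01, 1.0, -0.001], [-0.002, -0.001, -1.0]]
wrist_force: [0.5, -0.0, -0.3]
gripper_width: 0.03
grip_force: 0.0
```

View pics/c5.png

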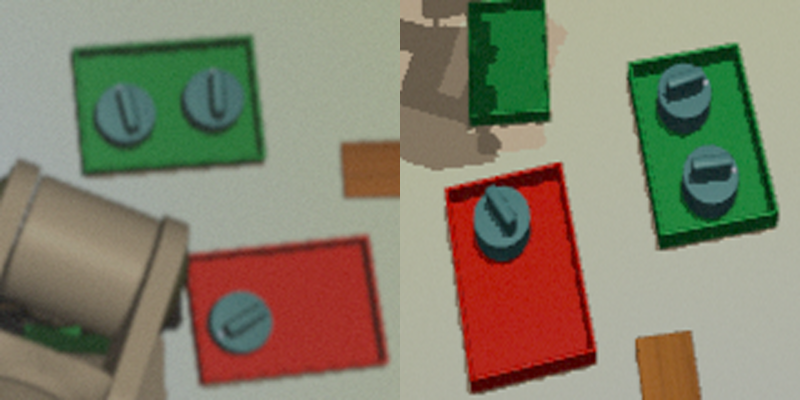

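The checked lid stands upright in the free half of the big green tray (top crop (212,98), side crop (710,178)). The lids sorted earlier haven't moved.

```bash
python3 -c "
from rig import ticket;print(ticket.sign_off())"
```

```text
the job is handed in; nothing more can be done
None
```

The lid from the cork mat screwed fully home (rim down on the shoulder, about 113° past the marks, final torque 0.18 N m), so I unscrewed it, stood it upright in the free half of the large green tray, and handed the job in.

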